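# Shut the hot kiln's vent flap with the hook pole

## Robot

A 6-joint arm with a two-finger parallel gripper is mounted at the origin on a cart in front of the work surface, level with it; the furniture and walls round the work are solid. World frame = base frame: x ahead of the robot, y to its left, z up, the work surface at z = 0. Lengths are in m, angles in rad, forces in N, time in s.
With the tool pointing down it reaches from about 0.375 to 0.9 m from the base axis. Payload 3.1 kg.
Tool frame: the origin (TCP) lies on the centre line of the jaws, within the pads' length; the fingertips stand robot.finger_overhang ahead of it and the grasp point (between the pads) lies 2 mm behind it (robot.finger_overhang is the distance from the TCP to the fingertips, in m); z points along the fingers, y is the direction in which the jaws open and shut (so a half turn about z gives the same grasp; the last joint's range is limited). The gripper opens to 87 mm and grips with 3 to 60 N. Pads are 19 mm wide; open, the fingers measure 117 mm over their backs; the gripper's body (75 mm by 190 mm) begins 51 mm behind the grasp point.
Start: joints at [-1.353, 0.527, 1.433, -0, 1.181, -0.178], TCP at [0.241, -0.577, 0.24] pointing down, gripper open.
Joint ranges: [-3.08, 3.08], [-0.75, 2.2], [0.22, 2.44], [-1.43, 4.57], [0, 2.65], [-2.85, 2.85]. Speed limits (rad/s): [2.79, 2.79, 3.14, 3.14, 3.14, 3.14].

## Interface

Orientations are given as a unit quaternion [x, y, z, w].
In Python, from rig import robot gives the robot as it stands. The module is installed in compiled form; this text tells all that it offers.
- The arm moves only by the tool step_arm, never from a script. Its arguments are lists of equal length, an entry for each row: "slide": the shift along the tool's x, y, z in mm, a list of three; "twist": the turn about the tool's z in degrees. A call has 1 to 20 rows; each row shifts and turns the commanded pose from where the row before left it, along the tool's axes as they then stand; what a row does not reach is not made up. A row lasts 1/12 s, in which the tool goes at most 41.7 mm and 7.16 degrees, less where a joint would pass 70% of its speed; a pose out of reach is approached as far as the arm can. A call is refused whole if a number of a shift passes 41.7 or a number of a turn 7.16, either way. A call with a gripper value outside its range is refused whole. "jaw" is the finger opening in mm, from 0 to 87, set as the call begins (left out, the last holds). The fingers move at their own pace and stop on an object; "force" is the grip in N (left out, the last holds). Time passes only in rows, so rows that do not move let the fingers close. It gives the time, the measured TCP pose, the force and the opening at its end, in the units of the state.
- robot.get_obs(): the state, without advancing time (a new reading comes with each control period).
- robot.camera(name): name is "side" or "top"; returns a dict with "color" (480x640x3 uint8, blue, green, red), "depth" (480x640 float32, m along the optical axis (not along the pixel's ray), 0 where there is no reading), "camera_matrix" (3x3 intrinsics, pixels), "k1" (the pictures are not rectified: a ray, as slopes to the right and down, at radius r is drawn at 1 + k1 r^2 times it, then the intrinsics apply), "origin" and "orientation" of the camera in the world. Camera axes: x right, y down, z forward; pixel columns grow to the right and rows downward; lengths in m; the calibration is good to about 2 mm. A picture is of the moment at which its call begins.
- robot.hand_in(): hands the job in, once; it reports no verdict.
The state is a dict: "time": time; "q": joint angles; "joint_velocities": joint speeds; "joint_torque": joint torques, N m; "position": TCP position; "tool_rot": TCP orientation; "ft_force": force on the tool from outside, world axes, zero at the start; "moment": the same for the moment, N m; "grip_width": finger opening in m.
Only numpy, scipy, OpenCV 4.12 (cv2) and the standard library are available. Lean on these libraries where they do the work, as an engineer would, in place of code of your own. Each camera call takes 0.05 s, during which the arm holds its last target.

## Task

The little test kiln is still hot: take the hook pole from its stand, put its hook through the ring eye of the open vent flap, pull the flap down past its spring catch until it is fully shut, and keep pulling on the eye with about 15 N (never over 25 N) for a good second to bed the seal. Touch the kiln and flap only with the pole, then hang the pole back upright in its stand and leave the things around in place.

Things in the scene. Friction and masses are not known exactly. Their poses are not given: they have to be found in the camera images.
- kiln: Small grey bench kiln, fixed, 150 (x) x 130 (y) x 98 mm high, white brick top. Origin: centre of its underside; -x is its front (black knob), roughly facing the robot, +y its left, z up. A spring roller catch stands 21 mm above the top at the right-hand front (x -53 to -74, y -28 to -51 mm).
- flap (a joint): Angle of the steel vent flap (94 x 94 x 6 mm) on the kiln's top: 0 = flat, fully shut; grows as its front edge swings up and back, to 1.4. The stiff hinge stays where left and takes about 2 N at the eye. In the last 0.13 rad (14 mm at the eye) the front edge meets the spring catch: about 7-16 N downward at the eye forces it past, then it drops to a hard stop at 0 and stays held.
- flap_hinge (a point): Point on the flap's hinge axis, fixed in the kiln 50 mm behind its centre, 100 mm up; axes as the kiln's, the hinge axis is y. With the flap at angle a, the eye's centre lies from here, in kiln directions, at x = -0.112 cos a + 0.022 sin a, y = 0.010, z = 0.112 sin a + 0.022 cos a (m).
- eye (a point): Centre of the ring eye at the flap's front edge, turning with the flap. Ring of 6 mm wire, inner diameter 24 mm, outer 36 mm; its hole runs along its y axis, parallel to the hinge. It stands 16 mm above the flap's top face.
- pole: Hook pole, 171 mm tall, about 0.12 kg, hanging upright. Origin: where the vertical 8 mm steel shaft meets the hook arm at its foot; z up the shaft. The arm, 8 mm thick, points along -y and ends in a 12 mm ball centred 36 mm from the shaft axis. Square collar 30 x 30 x 5 mm, underside at 96 mm; square wooden handle 20 x 20 mm, faces square to x and y, from 101 to 167 mm.
- hook (a point): Middle of the pole's hook arm, 19 mm from the shaft axis along the pole's -y; axes as the pole's.
- grip (a point): Middle of the pole's wooden handle, 140 mm above the pole's origin: the place to grip, from above.
- stand: Fixed wooden stand, base 100 x 80 x 10 mm, steel fork. Origin on the table under the slot's axis; the 13 mm slot opens to -x (roughly to the robot). The collar rests on the fork, 125 mm up, inside a 6 mm high rim (36 mm square, open at the slot): pole origin 29 mm up on the axis, axes like the stand's within 0.3 rad. To take it: lift 8 mm or more, draw out 45 mm to -x; hang it in reverse.
- stamp: Bystander: small wooden block stamp 30 x 30 x 56 mm, origin at its underside.
- glaze_jar: Bystander: white jar with black lid, 53 mm wide, 62 mm high, origin at its underside.
- timer: Bystander: round kitchen timer, white with orange top, 64 mm wide, 42 mm high, origin at its underside.
- wood_rib: Bystander: flat wooden potter's rib 49 x 97 x 9 mm, origin at its underside.

How it is judged:
On the way, in this order (a step that is already met when the one before it is completed fails the run):
1. the pole's hook arm is through the eye of the open flap (distance between hook and eye below 0.019 m and angle between the y axis of hook and the y axis of eye, either way round below 0.4 rad and value of joint flap above 0.5 rad), for 0.2 s.
2. the flap is fully shut and is kept pulled home through the eye with 10 to 20 N for 0.8 s (value of joint flap below 0.025 rad and distance between hook and eye below 0.021 m and contact force between pole and kiln between 10 and 20 N), for 0.8 s.
At the end, for the whole second after the job is handed in: The flap is fully shut under its catch (joint below 0.025 rad) and the pole hangs upright and still in its stand: collar down on the fork inside the rim (height within 4 mm), axis within 14 mm of the slot's axis, tilt under 0.12 rad (value of joint flap below 0.025 rad and horizontal distance between pole and stand below 0.014 m and z of pole in the frame of stand between 0.024 and 0.0325 m and angle between pole's own z axis and vertical below 0.12 rad and linear speed of pole below 0.03 m/s); the robot touches nothing.
It fails at once if the pole presses or pulls on the flap or kiln with more than 25 N (contact force between pole and kiln above 25 N).
It fails at once if the gripper or arm touches the hot kiln or flap (contact force between any of the arm, the fingers and kiln above 0.5 N).
It fails at once if a bystander is moved more than 30 mm (distance of any of stamp, glaze_jar, timer, wood_rib from where it was at the start of the episode above 0.03 m).
It also fails if it takes over 72 s, if anything falls off the work surface, if the arm or the gripper's body presses on something with over 40 N, if the wrist force passes 120 N, or if a joint passes its speed limit or range.

## Working session

There is one attempt and no reset: what is moved stays moved. The work goes in short steps, Python scripts to look and compute and a tool call to move; the robot and the scene stay as the last step left them, time stands still between calls to the robot, and variables do not carry over. Pictures are saved under pics/ and viewed, and the job is handed in when it is done.

Besides the shell and the picture viewer there is one more tool, called after "Request:" as a command line: name --pt "numbers of a row" for each row, then --argument value for the rest. step_arm: Moves the arm, as the interface text tells. Its arguments: {"type":"object","properties":{"slide":{"type":"array","items":{"type":"array","items":{"type":"number"}}},"twist":{"type":"array","items":{"type":"number"}},"jaw":{"type":"number"},"force":{"type":"number"}},"required":["slide","twist"]}

```bash
mkdir -p pics; python3 - <<'E'
from rig import robot
import cv2,numpy as np
print(robot.get_obs(), robot.finger_overhang)
for n in("side","top"):
    c=robot.camera(n); cv2.imwrite(f"pics/{n}0.png",c["color"]); np.savez(f"{n}0.npz",**c)
    print(n,c["camera_matrix"],c["k1"],c["origin"],c["orientation"])
E
```

```text
{'time': 0.0, 'q': array([-1.35350159e+00,  5.28455632e-01,  1.43388235e+00, -2.29378136e-06,
        1.18136301e+00, -1.78507212e-01]), 'joint_velocities': array([-0.00093658,  0.00023661, -0.00096788, -0.00103692,  0.00099468,
       -0.00082206]), 'joint_torque': array([-2.01162334e-04, -4.40045035e+01, -1.76589310e+01,  6.32855552e-02,
        5.84521727e-02, -1.53975193e-04]), 'position': array([ 0.24084178, -0.57599855,  0.23858439]), 'tool_rot': array([ 9.80480800e-01,  1.96612027e-01, -2.15034206e-05, -1.05395242e-03]), 'ft_force': array([ 0.40109357,  0.17382371, -1.06115622]), 'moment': array([-0.00782258, -0.05563026,  0.01293961]), 'grip_width': 0.086969695474678} 0.017
side [[494.24920425   0.         314.0946385 ]
 [  0.         494.24920425 238.87489327]
 [  0.           0.           1.        ]] 0.029601381134838803 [ 0.47621604 -0.32416318  0.81549816] [ 0.94862682 -0.01965811  0.01245688 -0.31554009]
top [[502.9130852    0.         319.49302979]
 [  0.         502.9130852  248.40473286]
 [  0.           0.           1.        ]] -0.01492299660629537 [0.33823338 0.18966239 1.10991636] [ 0.7047565  -0.70333136  0.07170717 -0.05917226]
```

View pics/side0.png

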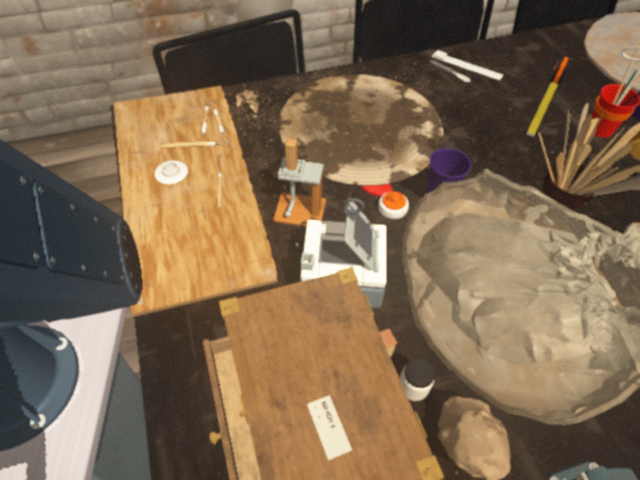

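View pics/top0.png

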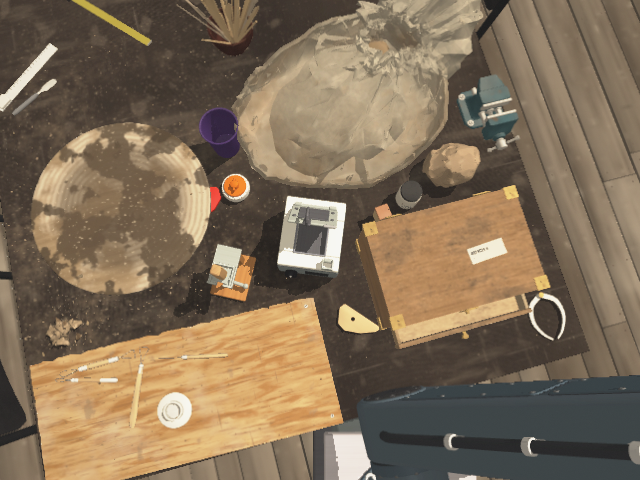

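The side view shows the stand with the pole at about (295,190), the kiln at (345,255) with its flap open and the eye at (353,206), and the timer at (393,205). The top view shows the kiln at (312,236), the stand at (232,272), the rib at (357,320), the jar at (408,195) and the stamp near (383,211). Next I enlarge these regions and get positions from depth.

```bash
cat > h.py <<'E'
import numpy as np,cv2
from scipy.spatial.transform import Rotation as R
def ray(c,u,v):
    K=c["camera_matrix"];k=float(c["k1"])
    d=np.array([(np.asarray(u,float)-K[0,2])/K[0,0],(np.asarray(v,float)-K[1,2])/K[1,1]])
    s=d.copy()
    for _ in range(8): s=d/(1+k*(s**2).sum(0))
    s=np.stack([s[0],s[1],np.ones_like(s[0])],-1)
    return s@R.from_quat(c["orientation"]).as_matrix().T
def plane(c,u,v,z):
    r=ray(c,u,v);o=c["origin"];return o+r*((z-o[2])/r[...,2])[...,None]
def cloud(c):
    v,u=np.mgrid[0:480,0:640];return c["origin"]+ray(c,u,v)*c["depth"][...,None]
def proj(c,P):
    p=(np.asarray(P)-c["origin"])@R.from_quat(c["orientation"]).as_matrix()
    s=p[...,:2]/p[...,2:];s=s*(1+c["k1"]*(s**2).sum(-1,keepdims=True))
    K=c["camera_matrix"];return s*[K[0,0],K[1,1]]+K[:2,2]
def two(c1,p1,c2,p2):
    d1=ray(c1,*p1);d2=ray(c2,*p2);o1,o2=c1["origin"],c2["origin"]
    t=np.linalg.lstsq(np.stack([d1,-d2],1),o2-o1,rcond=None)[0]
    a=o1+t[0]*d1;b=o2+t[1]*d2;return (a+b)/2,np.linalg.norm(a-b)
def load(n): 
    d=np.load(n);return {k:d[k] for k in d.files}
def crop(c,x0,y0,x1,y1,s,f):
    im=cv2.resize(c["color"][y0:y1,x0:x1],None,fx=s,fy=s,interpolation=cv2.INTER_CUBIC)
    for x in range((x0+9)//10*10,x1,10):
        cv2.putText(im,str(x),(int((x-x0+.5)*s),8),0,.3,(0,255,255),1);im[::4,int((x-x0+.5)*s)]=(0,255,255) if x%20==0 else im[::4,int((x-x0+.5)*s)]
    for y in range((y0+9)//10*10,y1,10):
        cv2.putText(im,str(y),(0,int((y-y0+.5)*s)),0,.3,(0,255,255),1)
        if y%20==0: im[int((y-y0+.5)*s),::4]=(0,255,255)
    cv2.imwrite(f,im)
E
python3 - <<'E'
from h import *
s=load("side0.npz");t=load("top0.npz")
crop(s,260,130,400,310,3.3*1,"pics/s1.png") 
crop(t,200,185,350,305,5,"pics/t1.png")
P=cloud(t)
for u,v in [(312,236),(320,205),(345,205),(290,200),(285,267),(333,270),(327,264),(228,255),(220,285),(408,195),(383,211),(235,187),(357,320),(450,250),(200,380),(160,250),(20,430)]:
    print((u,v),P[v,u].round(3))
P=cloud(s)
print('side')
for u,v in [(290,150),(303,172),(318,195),(280,215),(353,206),(360,240),(310,262),(345,272),(393,205)]:
    print((u,v),P[v,u].round(3))
E
```

```text
(312, 236) [0.558 0.187 0.078]
(320, 205) [0.62  0.171 0.097]
(345, 205) [0.62  0.119 0.097]
(290, 200) [0.63  0.233 0.1  ]
(285, 267) [0.493 0.243 0.075]
(333, 270) [0.484 0.144 0.097]
(327, 264) [0.496 0.156 0.098]
(228, 255) [0.509 0.354 0.123]
(220, 285) [0.462 0.388 0.009]
(408, 195) [ 0.654 -0.021  0.062]
(383, 211) [0.619 0.033 0.055]
(235, 187) [0.677 0.358 0.039]
(357, 320) [0.387 0.089 0.011]
(450, 250) [ 0.51  -0.072  0.185]
(200, 380) [0.26  0.423 0.009]
(160, 250) [0.537 0.52  0.022]
(20, 430) [ 0.136  0.867 -0.127]
side
(290, 150) [0.47  0.355 0.183]
(303, 172) [0.493 0.355 0.124]
(318, 195) [0.522 0.335 0.079]
(280, 215) [0.443 0.343 0.01 ]
(353, 206) [0.575 0.222 0.175]
(360, 240) [0.582 0.162 0.157]
(310, 262) [0.498 0.145 0.123]
(345, 272) [0.548 0.081 0.187]
(393, 205) [0.68  0.344 0.032]
```

View pics/s1.png

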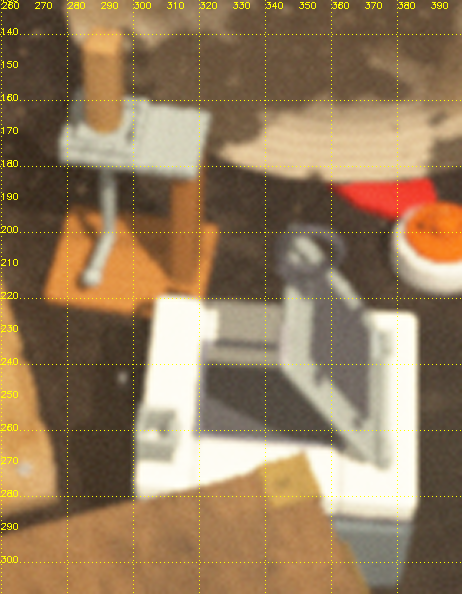

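View pics/t1.png

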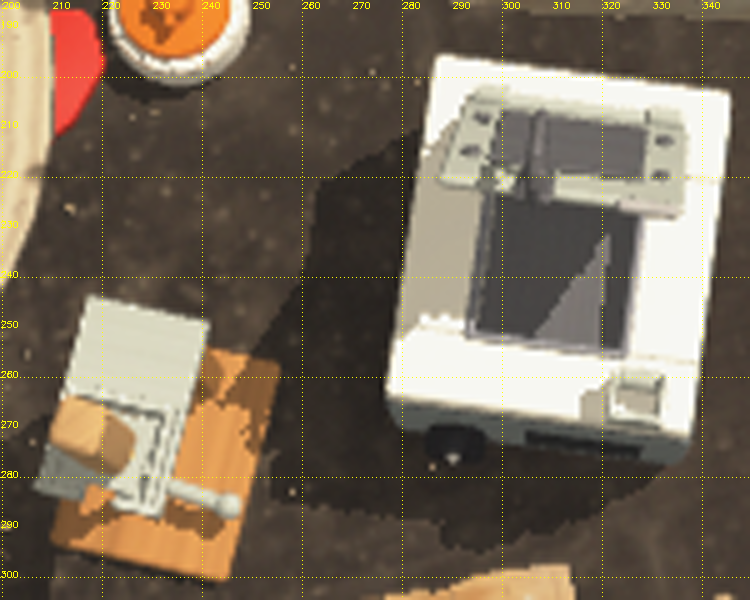

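```bash
python3 - <<'E'
from h import *
s=load("side0.npz");t=load("top0.npz")
# kiln: white top from the cloud/mask
P=cloud(t)
hsv=cv2.cvtColor(t["color"],cv2.COLOR_BGR2HSV)
m=((hsv[...,2]>130)&(hsv[...,1]<60)).astype(np.uint8);m[:185]=0;m[285:]=0;m[:,:272]=0;m[:,352:]=0
cn=max(cv2.findContours(m,cv2.RETR_EXTERNAL,cv2.CHAIN_APPROX_NONE)[0],key=cv2.contourArea)[:,0]
W=plane(t,cn[:,0],cn[:,1],0.098)[:,:2]
r=cv2.minAreaRect((W*1000).astype(np.float32));print("kiln rect",r)
# corners picked by eye
C=np.array([(286.5,195.2),(345.5,203.8),(337.5,273),(277,262.5)])
print(plane(t,C[:,0],C[:,1],.098).round(4))
# fork top plate + handle top + ball
print("fork rect"); C=np.array([(217,244),(241,249.5),(235,281)]);print(plane(t,C[:,0],C[:,1],.125).round(4))
C=np.array([(254.8,258),(245,300.5),(211,294)]);print("base",plane(t,C[:,0],C[:,1],.010).round(4))
print("ball z.029",plane(t,np.array([245.5]),np.array([285.5]),.029), plane(s,np.array([287.5]),np.array([214]),.029),two(s,(287.5,214.),t,(245.5,285.5)))
m=((hsv[...,0]>5)&(hsv[...,0]<25)&(hsv[...,1]>80)&(P[...,2]>.13)).astype(np.uint8);m[:,:200]=0;m[:,260:]=0;m[:240]=0;m[300:]=0
cn=max(cv2.findContours(m,cv2.RETR_EXTERNAL,cv2.CHAIN_APPROX_NONE)[0],key=cv2.contourArea)[:,0];print(cv2.boundingRect(cn))
sel=m>0; z=P[sel];zt=z[z[:,2]>.185];print(len(z),len(zt),zt.mean(0),z[:,2].max())
# flap cloud in side
P=cloud(s)
crop(s,275,120,335,225,5.5,"pics/s2.png");crop(s,330,180,390,275,6,"pics/s3.png");crop(t,200,235,270,305,8,"pics/t2.png")
E
```

```text
kiln rect ((559.8800048828125, 187.59396362304688), (125.93865203857422, 148.25747680664062), 82.74398040771484)
[[0.6407 0.2406 0.098 ]
 [0.6228 0.1175 0.098 ]
 [0.4773 0.1351 0.098 ]
 [0.4985 0.2581 0.098 ]]
fork rect
[[0.5311 0.3762 0.125 ]
 [0.5202 0.3282 0.125 ]
 [0.4572 0.3381 0.125 ]]
base [[0.5224 0.3133 0.01  ]
 [0.4285 0.3324 0.01  ]
 [0.4424 0.4068 0.01  ]]
ball z.029 [[0.45912973 0.32971665 0.029     ]] [[0.45966992 0.32956848 0.029     ]] (array([0.45941963, 0.32981716, 0.02861237]), np.float64(0.0004987225220553113))
(210, 264, 17, 16)
191 123 [0.46597531 0.35950869 0.21620138] 1.10991635902167
```

View pics/s2.png

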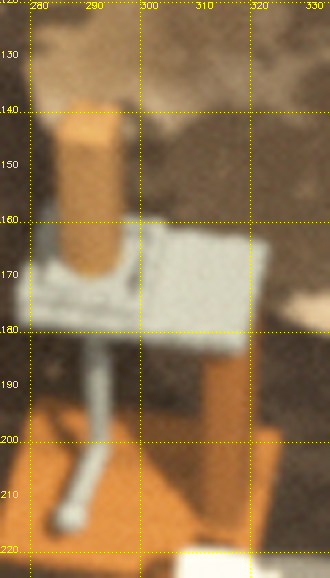

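View pics/s3.png

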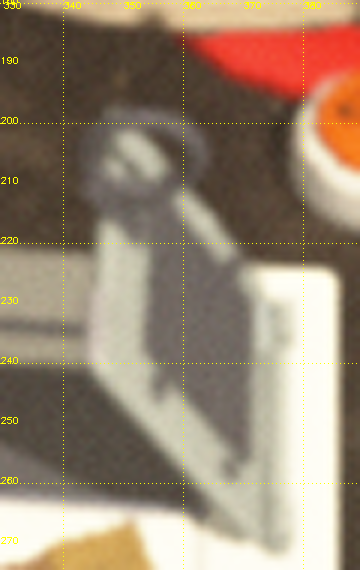

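View pics/t2.png

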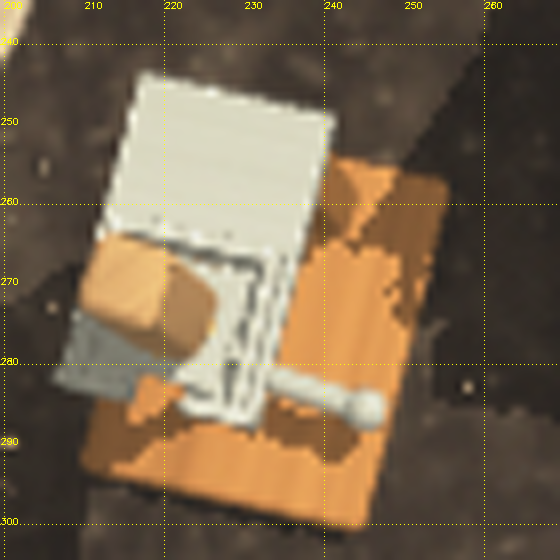

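```bash
python3 - <<'E'
from h import *
s=load("side0.npz");t=load("top0.npz")
print("handle top: two", two(s,(290.5,141.5),t,(215.2,269.2)))
C=np.array([(212,263.6),(220.5,265.3),(218.7,275.8),(209.8,272.3)]);q=plane(t,C[:,0],C[:,1],.196);print(q.round(4),q.mean(0))
print("ring: two", two(s,(353.5,206),t,(306.2,216.5)))
yaw=np.radians(-7.26)
k=np.array([.560,.1876]);x=np.array([np.cos(yaw),np.sin(yaw)]);y=np.array([-x[1],x[0]])
print("kiln catch expected px", proj(t,np.r_[k-.0635*x-.0395*y,.119]),proj(s,np.r_[k-.0635*x-.0395*y,.119]))
for a in np.arange(.7,1.45,.1):
    e=np.r_[k+(.05-.112*np.cos(a)+.022*np.sin(a))*x+.010*y, .1+.112*np.sin(a)+.022*np.cos(a)]
    print(round(a,2),e.round(4),proj(t,e).round(1),proj(s,e).round(1))
# flap plane from depth
for c,n,(u0,v0,u1,v1) in((s,'s',(354,222,368,244)),):
    P=cloud(c)[v0:v1,u0:u1].reshape(-1,3);L=np.c_[(P[:,:2]-k)@np.stack([x,y],1),P[:,2]]
    ok=(P[:,2]>.1);L=L[ok]
    print(len(L),L.mean(0),np.degrees(np.arctan2(L[:,2]-.1,.05-L[:,0])).round(0)[::15])
E
```

```text
handle top: two (array([0.47070025, 0.36457078, 0.19445917]), np.float64(0.0005074468650532763))
[[0.4806 0.3705 0.196 ]
 [0.4775 0.3548 0.196 ]
 [0.4581 0.3574 0.196 ]
 [0.4645 0.3739 0.196 ]] [0.47014954 0.3641332  0.196     ]
ring: two (array([0.56995926, 0.1983962 , 0.20209018]), np.float64(0.0024101370903776825))
kiln catch expected px [327.31579619 264.2383477 ] [306.06419788 257.76091738]
0.7 [0.5399 0.2002 0.189 ] [305.1 233.1] [334. 211.]
0.8 [0.5491 0.1991 0.1957] [305.7 227.6] [339.8 208.8]
0.9 [0.5589 0.1978 0.2014] [306.4 221.7] [346.  206.9]
1.0 [0.5692 0.1965 0.2061] [307.1 215.7] [352.6 205.5]
1.1 [0.5799 0.1951 0.2098] [307.9 209.6] [359.5 204.5]
1.2 [0.5909 0.1937 0.2124] [308.7 203.5] [366.5 203.9]
1.3 [0.6022 0.1923 0.2138] [309.5 197.4] [373.6 203.8]
1.4 [0.6135 0.1909 0.2141] [310.3 191.4] [380.8 204.1]
308 [ 0.02549777 -0.00665046  0.15791513] [63. 64. 65. 66. 66. 66. 66. 67. 68. 69. 69. 71. 72. 73. 63. 64. 64. 66.
 66. 67. 67.]
```

Two views agree on the ring: catch and kiln corners match the stated sizes, flap is about 1.0 rad. The hook ball is 36 mm from the shaft axis, as it should be. The arm goes up now, turning to the handle's direction.

Request:
step_arm --pt "0 0 -5" --pt "0 0 -5" --pt "0 0 -5" --pt "0 0 -5" --pt "0 0 -5" --pt "0 0 -5" --pt "0 0 -5" --pt "0 0 -5" --pt "0 0 -5" --pt "0 0 -5" --pt "0 0 -5" --pt "0 0 -5" --pt "0 0 -5" --pt "0 0 -5" --pt "0 0 -5" --pt "0 0 -5" --pt "0 0 -5" --pt "0 0 -5" --pt "0 0 -5" --pt "0 0 -5" --twist '[-7,-7,-7,-7,-7,-7,-7,-7,-7,-7,-7,-7,-7,-7,-7,-7,-7,-7,-7,-7]' --jaw 60

```text
time: 1.77
position: [0.2409, -0.5763, 0.3391]
tool_rot: [0.148, 0.989, 0.001, -0.0]
ft_force: [0.4, -0.3, 0.6]
grip_width: 0.0602
```

```bash
cat > st.py <<'E'
from h import *
from rig import robot
def st(p=True):
    o=robot.get_obs();M=R.from_quat(o["tool_rot"]).as_matrix()
    th=np.degrees(np.arctan2(M[1,0],M[0,0]))
    if p: print("t%.2f"%o["time"],"pos",o["position"].round(4),"th %.2f"%th,"tilt %.4f"%np.arccos(-M[2,2]),"F",o["ft_force"].round(2),"w %.4f"%o["grip_width"],"q6 %.2f"%o["q"][5])
    return o,M,th
def to(target,o=None):
    o,M,th=st();d=np.asarray(target)-o["position"];l=M.T@d*1000
    print("slide mm",l.round(1),"rows>=",np.linalg.norm(l)/41.7)
    return l
E
python3 -c "
from st import *
to([.5,-.1,.34])"
```

```text
t1.77 pos [ 0.2409 -0.5763  0.3391] th 163.02 tilt 0.0015 F [ 0.37 -0.27  0.63] w 0.0602 q6 -2.63
slide mm [-1.088e+02  5.312e+02 -3.000e-01] rows>= 13.001954562751687
```

Request:
step_arm --pt "-8 38 0" --pt "-8 38 0" --pt "-8 38 0" --pt "-8 38 0" --pt "-8 38 0" --pt "-8 38 0" --pt "-8 38 0" --pt "-8 38 0" --pt "-8 38 0" --pt "-8 38 0" --pt "-8 38 0" --pt "-8 38 0" --pt "-8 38 0" --pt "-8 38 0" --twist '[0,0,0,0,0,0,0,0,0,0,0,0,0,0]'

```text
time: 2.93
position: [0.5066, -0.1001, 0.3393]
tool_rot: [0.151, 0.989, 0.0, -0.0]
ft_force: [0.2, -0.9, -0.4]
grip_width: 0.0596
```

```bash
python3 -c "
from st import *
to([.471,.3645,.26])"
```

```text
t2.93 pos [ 0.5066 -0.1001  0.3393] th 162.68 tilt 0.0007 F [ 0.17 -0.93 -0.42] w 0.0596 q6 -1.68
slide mm [172.3 433.   79.4] rows>= 11.33582075627003
```

Request:
step_arm --pt "14.4 36.1 0" --pt "14.4 36.1 0" --pt "14.4 36.1 0" --pt "14.4 36.1 0" --pt "14.4 36.1 0" --pt "14.4 36.1 0" --pt "14.4 36.1 0" --pt "14.4 36.1 0" --pt "14.4 36.1 0" --pt "14.4 36.1 0" --pt "14.4 36.1 0" --pt "14.4 36.1 0" --pt "0 0 40" --pt "0 0 40" --pt "0 0 0" --twist '[0,0,0,0,0,0,0,0,0,0,0,0,0,0,0]'

```text
time: 4.18
position: [0.4649, 0.3612, 0.2516]
tool_rot: [0.15, 0.989, -0.005, -0.007]
ft_force: [-0.2, 0.3, -1.1]
grip_width: 0.0599
```

```bash
python3 -c "
from st import *
to([.4705,.3645,.167])
for n in('side','top'):
    c=robot.camera(n); np.savez(n+'1.npz',**c)
crop(load('side1.npz'),250,90,360,230,5,'pics/s4.png');crop(load('top1.npz'),180,210,290,310,6,'pics/t4.png')
"
```

```text
t4.18 pos [0.4649 0.3612 0.2516] th 162.78 tilt 0.0174 F [-0.16  0.31 -1.09] w 0.0599 q6 -0.80
slide mm [-5.4  5.9 84.5] rows>= 2.035067071713784
```

View pics/s4.png

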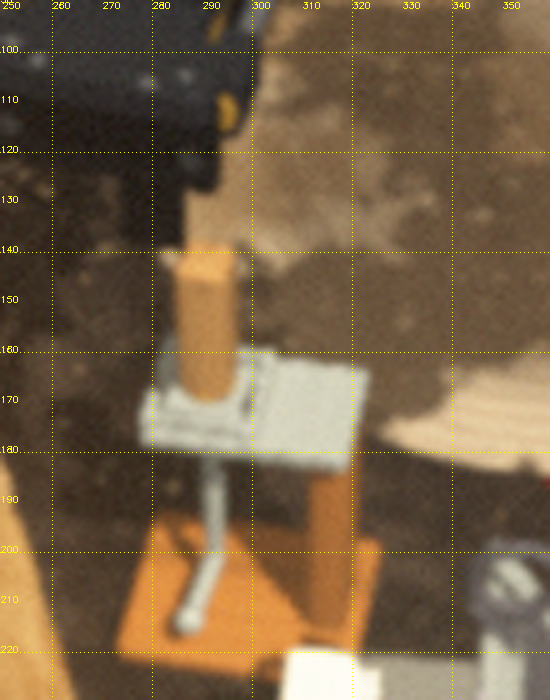

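View pics/t4.png

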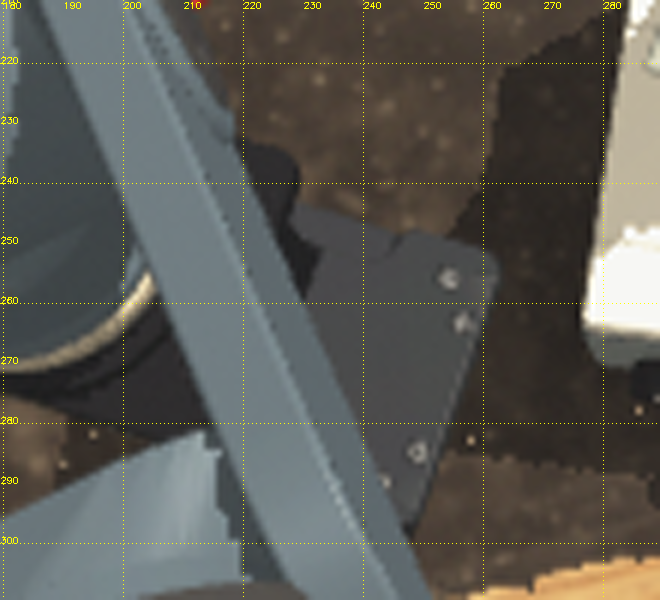

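The pole is still hung (handle top at about (290,142) in the side view). The gripper is above and a little to one side of it, and the arm hides it from the top camera. I check the settled pose.

```bash
python3 -c "
from st import *
to([.4705,.3645,.167])"
```

```text
t4.28 pos [0.4693 0.3624 0.2583] th 162.68 tilt 0.0047 F [-0.03 -0.01  0.29] w 0.0600 q6 -0.80
slide mm [-0.8  2.6 91.3] rows>= 2.1903346994383344
```

Request:
step_arm --pt "-1 2 0" --pt "0 0 30" --pt "0 0 30" --pt "0 0 20" --pt "0 0 11" --pt "0 0 0" --pt "0 0 0" --pt "0 0 0" --twist '[0,0,0,0,0,0,0,0]'

```text
time: 4.95
position: [0.4737, 0.3652, 0.1709]
tool_rot: [0.151, 0.989, 0.001, 0.002]
ft_force: [-0.1, -0.0, 0.4]
grip_width: 0.0602
```

```bash
python3 -c "
from st import *
to([.4705,.3645,.167])
for n in('side',):
    c=robot.camera(n); np.savez(n+'1.npz',**c)
crop(load('side1.npz'),250,90,360,230,5,'pics/s5.png')
"
```

```text
t4.95 pos [0.4737 0.3652 0.1709] th 162.66 tilt 0.0047 F [-0.06 -0.01  0.41] w 0.0602 q6 -0.80
slide mm [ 2.8 -1.6  3.9] rows>= 0.12101987115371406
```

View pics/s5.png

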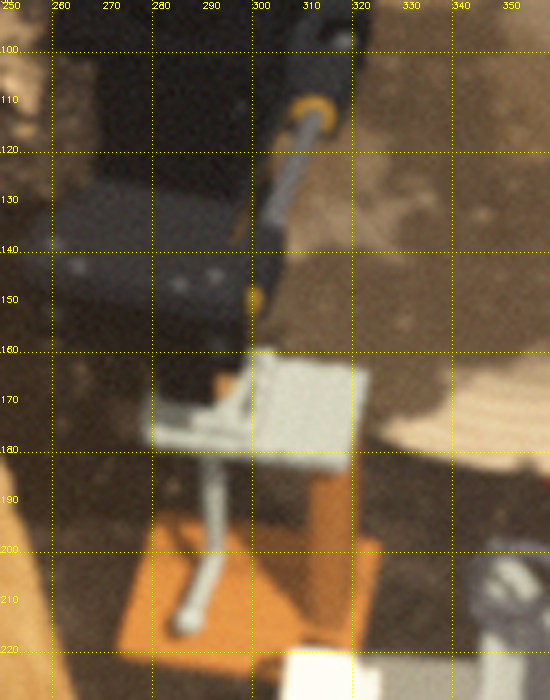

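The fingers straddle the handle and the pole has not moved (ball at (287,214)). I trim the pose and close.

Request:
step_arm --pt "2.5 -1 3.5" --pt "0 0 0" --pt "0 0 0" --twist '[0,0,0]'

```text
time: 5.25
position: [0.469, 0.3643, 0.1655]
tool_rot: [0.15, 0.989, 0.0, 0.0]
ft_force: [0.0, 0.4, -0.6]
grip_width: 0.0601
```

Request:
step_arm --pt "0 0 0" --pt "0 0 0" --pt "0 0 0" --pt "0 0 0" --pt "0 0 0" --pt "0 0 0" --pt "0 0 0" --pt "0 0 0" --twist '[0,0,0,0,0,0,0,0]' --jaw 5 --force 55

```text
time: 5.92
position: [0.4692, 0.3643, 0.165]
tool_rot: [0.151, 0.989, -0.0, -0.0]
ft_force: [0.0, 0.2, -0.8]
grip_width: 0.0197
```

```bash
python3 -c "
from st import *
to([.4705,.3645,.167])
"
```

```text
t5.92 pos [0.4692 0.3643 0.165 ] th 162.68 tilt 0.0001 F [ 0.04  0.23 -0.79] w 0.0197 q6 -0.80
slide mm [-1.2  0.6 -2. ] rows>= 0.0571155461664551
```

Request:
step_arm --pt "0 0 -4" --pt "0 0 -5" --pt "0 0 -5" --pt "0 0 0" --pt "0 0 0" --pt "8 -0.7 0" --pt "10 -0.9 0" --pt "10 -0.9 0" --pt "10 -0.9 0" --pt "10 -0.9 0" --pt "10 -0.9 0" --pt "5 -0.5 0" --pt "0 0 0" --pt "0 0 0" --twist '[0,0,0,0,0,0,0,0,0,0,0,0,0,0]'

```text
time: 7.08
position: [0.4072, 0.3779, 0.1792]
tool_rot: [0.15, 0.989, 0.0, 0.0]
ft_force: [1.2, -1.1, -1.1]
grip_width: 0.0195
```

```bash
python3 -c "
from st import *
st()
for n in('side','top'):
    c=robot.camera(n); np.savez(n+'2.npz',**c)
crop(load('side2.npz'),230,90,340,230,5,'pics/s6.png')
crop(load('top2.npz'),180,220,290,320,6,'pics/t6.png')
"
```

```text
t7.08 pos [0.4072 0.3779 0.1792] th 162.73 tilt 0.0007 F [ 1.19 -1.12 -1.14] w 0.0195 q6 -0.72
```

View pics/s6.png

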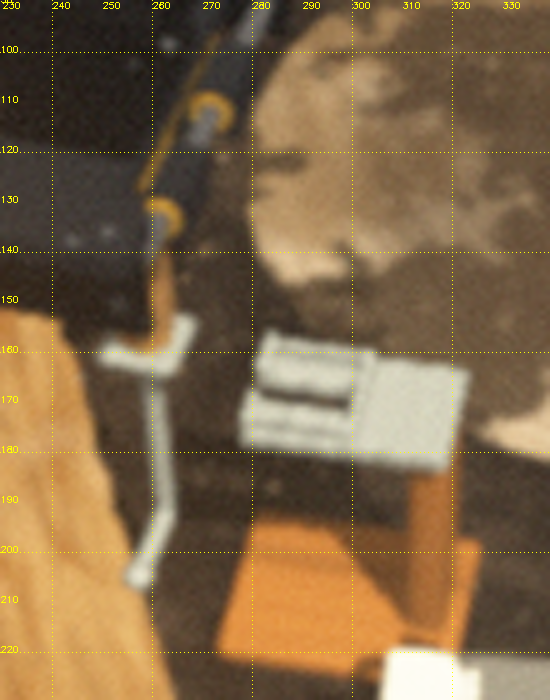

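View pics/t6.png

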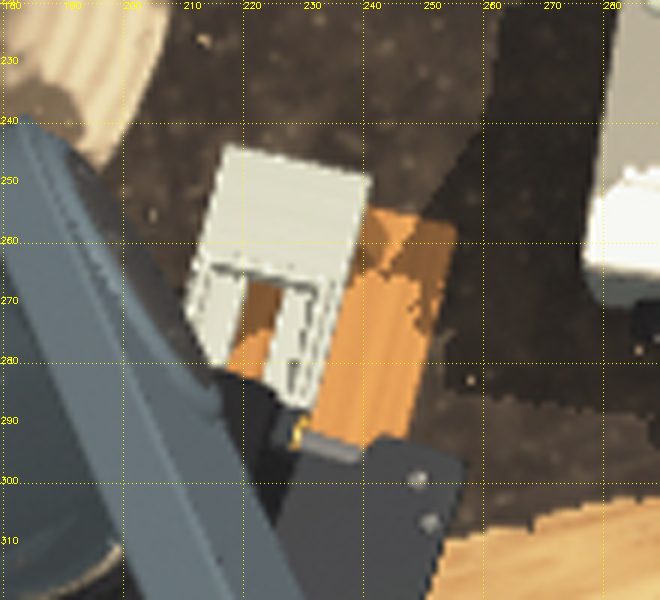

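The pole is free and upright in the gripper, about 60 mm out of the fork (ball at (257,205) in the side view). The empty slot now shows in the top view, centred near (222,273). I measure the slot and the held pole.

```bash
python3 - <<'E'
from st import *
s=load("side2.npz");t=load("top2.npz")
C=np.array([(220.7,267.),(226.8,267.8),(217.6,281.),(223.3,283)]);q=plane(t,C[:,0],C[:,1],.125);print(q.round(4))
b=(q[0]+q[1])/2;f=(q[2]+q[3])/2;print("yaw",np.degrees(np.arctan2(*(b-f)[[1,0]])))
C=np.array([(215,264.2),(232.3,268.5)]);r=plane(t,C[:,0],C[:,1],.128);print("rim back",r.round(4),"len",np.linalg.norm(r[0]-r[1]))
y=np.radians(-12.2);ax=r.mean(0)-.018*np.array([np.cos(y),np.sin(y),0]);print("axis est",ax)
# all base corners
C=np.array([(254.8,258),(245,300.5),(211,294)])
print("ball",plane(s,np.array([257.]),np.array([204.6]),.0432),"bend",plane(s,np.array([262.3]),np.array([192.5]),.0432))
print("collar front corners")
C=np.array([(262,163.5),(250,162)]);print(plane(s,C[:,0],C[:,1],.1395))
E
```

```text
[[0.4849 0.3671 0.125 ]
 [0.4833 0.3551 0.125 ]
 [0.4571 0.3722 0.125 ]
 [0.4532 0.3609 0.125 ]]
yaw -10.652646773478395
rim back [[0.49   0.378  0.128 ]
 [0.4815 0.3437 0.128 ]] len 0.03529595392556151
axis est [0.46816966 0.36465671 0.128     ]
ball [[0.39774879 0.34504777 0.0432    ]] bend [[0.40803468 0.37808671 0.0432    ]]
collar front corners
[[0.41469588 0.36549625 0.1395    ]
 [0.39156908 0.37031421 0.1395    ]]
```

The pole's yaw and axis agree with the gripper pose to about 1 mm, and the slot axis is near (0.468, 0.364). Next I lift, carry the pole to a spot beside the eye on its +y side, and turn it to the kiln's yaw.

Request:
step_arm --pt "0 0 -20" --pt "0 0 -40" --pt "0 0 -40" --pt "0 0 -40" --pt "0 0 -22" --pt "-14 -5 0" --pt "-25 -8.6 0" --pt "-25 -8.6 0" --pt "-25 -8.6 0" --pt "-25 -8.6 0" --pt "-25 -8.6 0" --pt "-25 -8.6 0" --pt "-20 -7 0" --pt "-13 -5 0" --pt "0 0 0" --pt "0 0 0" --pt "0 0 0" --pt "0 0 0" --twist '[0,0,0,0,0,0,0,-3,-3,-3,-1,0,0,0,0,0,0,0]'

```text
time: 8.68
position: [0.5838, 0.2704, 0.3411]
tool_rot: [0.063, 0.998, 0.0, -0.0]
ft_force: [0.5, 0.2, -1.7]
grip_width: 0.0201
```

```bash
python3 -c "
from st import *
to([.5752,.2533,.3405])
for n in('side','top'):
    c=robot.camera(n); np.savez(n+'3.npz',**c)
crop(load('side3.npz'),310,110,420,250,5,'pics/s7.png')
crop(load('top3.npz'),220,170,350,280,6,'pics/t7.png')
"
```

```text
t8.68 pos [0.5838 0.2704 0.3411] th 172.75 tilt 0.0010 F [ 0.49  0.21 -1.69] w 0.0201 q6 -1.18
slide mm [  6.4 -18.    0.6] rows>= 0.4586587781293768
```

View pics/s7.png

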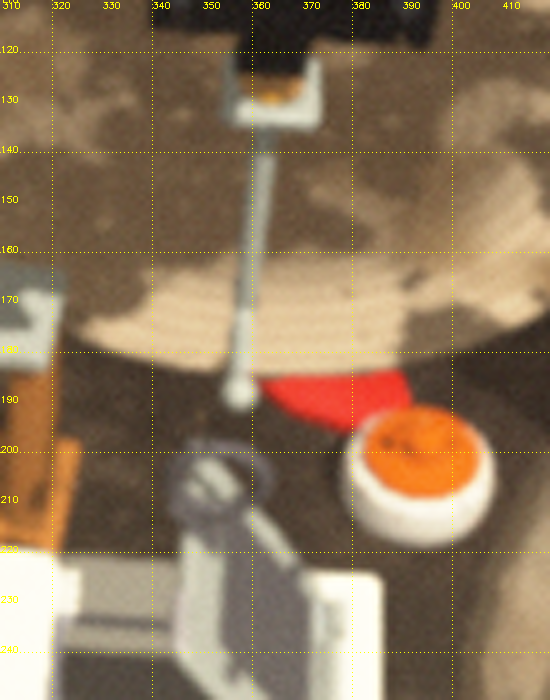

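View pics/t7.png

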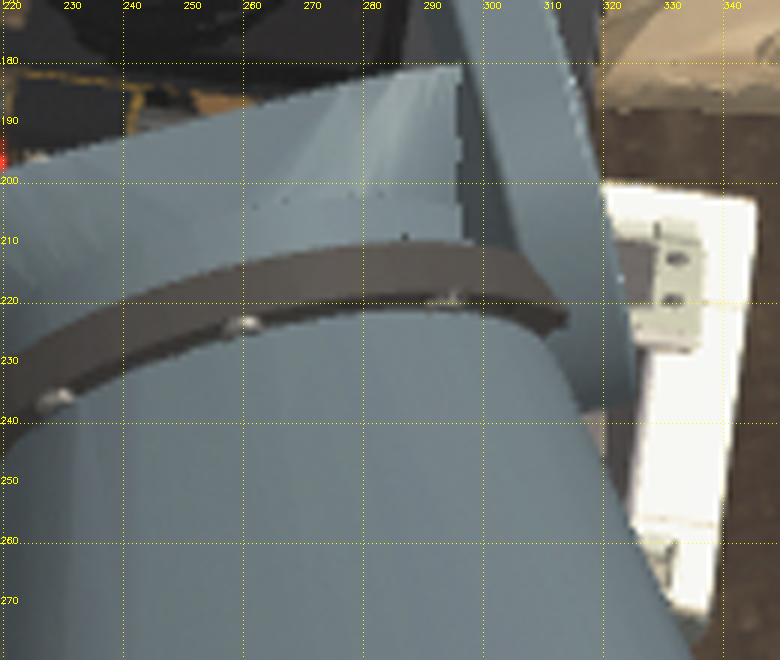

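The side view shows the ball at about (357.5,188), just behind and above the ring centred near (353.5,206.5). The arm hides the eye from the top camera. I check predicted pixels against these.

```bash
python3 - <<'E'
from st import *
s=load("side3.npz")
o,M,th=st(False)
yaw=np.radians(th-180);y=np.array([-np.sin(yaw),np.cos(yaw),0])
ball=o["position"]+[.001,.0005,-.136]-.036*y
print("ball",ball,proj(s,ball))
for a in(.95,1.0,1.05):
    yk=np.radians(-7.26);x2=np.array([np.cos(yk),np.sin(yk),0]);y2=np.array([-x2[1],x2[0],0])
    k=np.array([.56,.1876,.1])
    e=k+(.05-.112*np.cos(a)+.022*np.sin(a))*x2+.01*y2+[0,0,.112*np.sin(a)+.022*np.cos(a)]
    # ring outline extents
    ph=np.linspace(0,2*np.pi,60);ring=e+.018*np.outer(np.cos(ph),x2)+.018*np.outer(np.sin(ph),[0,0,1])
    pr=proj(s,ring);print(a,e.round(4),proj(s,e).round(1),pr.min(0).round(1),pr.max(0).round(1))
e=np.array([.5695,.197,.205])
to(e+.019*y-[.001,.0005,-.136])
to(e+.050*y-[.001,.0005,-.136])
E
```

```text
ball [0.58051455 0.23516836 0.20535422] [357.2047518  188.02222272]
0.95 [0.564  0.1972 0.2039] [349.3 206.1] [338.2 198.8] [360.4 213.3]
1.0 [0.5692 0.1965 0.2061] [352.6 205.5] [341.5 198.1] [363.8 212.6]
1.05 [0.5745 0.1958 0.2081] [356.  204.9] [344.9 197.5] [367.2 212.1]
t8.78 pos [0.5841 0.2704 0.3414] th 172.76 tilt 0.0003 F [ 0.67 -0.24 -1.03] w 0.0199 q6 -1.18
slide mm [  6.1 -56.3   0.3] rows>= 1.3569492584606382
t8.78 pos [0.5841 0.2704 0.3414] th 172.76 tilt 0.0003 F [ 0.67 -0.24 -1.03] w 0.0199 q6 -1.18
slide mm [  6.1 -25.3   0.4] rows>= 0.6231379719329599
```

Request:
step_arm --pt "5 0 0" --pt "0 -8 0" --pt "0 -10 0" --pt "0 -8 0" --pt "0 0 0" --pt "0 0 0" --twist '[0,0,0,0,0,0]'

```text
time: 9.28
position: [0.577, 0.2435, 0.3413]
tool_rot: [0.065, 0.998, 0.0, 0.0]
ft_force: [0.7, -0.6, -1.6]
grip_width: 0.0196
```

```bash
python3 -c "
from st import *
to([.5752-.0005,.2533,.3415])
for n in('side',):
    c=robot.camera(n); np.savez(n+'4.npz',**c)
crop(load('side4.npz'),325,150,385,230,7,'pics/s8.png')
"
```

```text
t9.28 pos [0.577  0.2435 0.3413] th 172.59 tilt 0.0004 F [ 0.74 -0.63 -1.6 ] w 0.0196 q6 -1.22
slide mm [ 3.5  9.4 -0.2] rows>= 0.2417012118714906
```

View pics/s8.png

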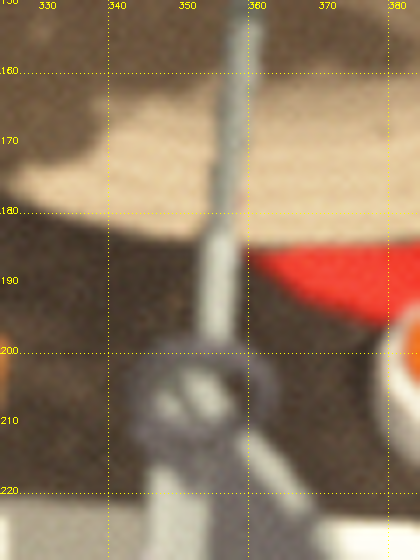

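The ball at about (354,200) is lined up with the hole, just behind the ring's plane. I continue the insertion.

Request:
step_arm --pt "0.5 -5 0.5" --pt "0 -5 0" --pt "0 -5 0" --pt "0 0 0" --twist '[0,0,0,0]'

```text
time: 9.67
position: [0.5744, 0.2285, 0.3405]
tool_rot: [0.064, 0.998, -0.0, -0.0]
ft_force: [0.0, 0.2, -1.6]
grip_width: 0.0195
```

Request:
step_arm --pt "0 -5 0" --pt "0 -5 0" --pt "0 -3 0" --pt "0 0 0" --pt "0 0 0" --pt "0 0 0" --twist '[0,0,0,0,0,0]'

```text
time: 10.17
position: [0.5729, 0.2167, 0.3406]
tool_rot: [0.064, 0.998, 0.0, 0.0]
ft_force: [0.5, 0.0, -0.7]
grip_width: 0.0196
```

```bash
python3 -c "
from st import *
o,M,th=st(False);yaw=np.radians(th-180);y=np.array([-np.sin(yaw),np.cos(yaw),0])
to(np.array([.5705,.197,.2055])+.019*y-[.001,.0005,-.136])
for n in('side',):
    c=robot.camera(n); np.savez(n+'5.npz',**c)
print(proj(c,o['position']+[.001,.0005,-.136]-.036*y),proj(c,o['position']+[.001,.0005,-.136]-.019*y))
crop(load('side5.npz'),325,150,385,230,7,'pics/s9.png')
"
```

```text
t10.17 pos [0.5729 0.2167 0.3406] th 172.67 tilt 0.0003 F [ 0.49  0.01 -0.7 ] w 0.0196 q6 -1.26
slide mm [ 0.8 -1.5 -0.9] rows>= 0.04542050576687756
[353.44632059 213.17828543] [353.8140567  205.17690116]
```

View pics/s9.png

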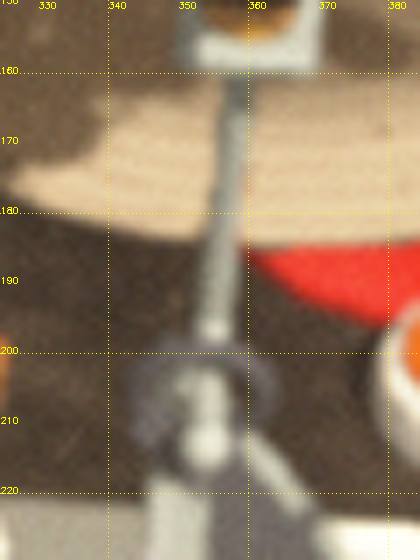

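The arm is through the ring: the ball shows in front of it at (354,213.5), and there is no force. I now compute the arc.

```bash
cat > arc.py <<'E'
from st import *
def eye(a): return np.array([.05-.112*np.cos(a)+.022*np.sin(a), .1+.112*np.sin(a)+.022*np.cos(a)])*1000
def hook(a,lead=8):
    t=-np.array([.112*np.sin(a)+.022*np.cos(a), .112*np.cos(a)-.022*np.sin(a)]);t/=np.linalg.norm(t);return eye(a)+lead*t
K=np.array([.560,.1876]);yk=np.radians(-7.26);X=np.array([np.cos(yk),np.sin(yk)]);Y=np.array([-X[1],X[0]])
def cur():
    o,M,th=st();yaw=np.radians(th-180);p=o["position"]+[.001,.0005,-.136]-.019*np.array([-np.sin(yaw),np.cos(yaw),0])
    d=p[:2]-K;return np.array([d@X,p[2]])*1000,d@Y*1000
E
python3 - <<'E'
from arc import *
h,y=cur();print("hook kx,z",h.round(1),"ky",round(y,1))
p=h
for a in np.arange(1.0,.1,-.06):
    q=hook(a);print(round(a,2),q.round(1),"slide x,z",(-(q-p)).round(1));p=q
for a in (.13,.1,.05,0):print(a,hook(a).round(1))
E
```

```text
t10.22 pos [0.5729 0.2168 0.3406] th 172.68 tilt 0.0002 F [-0.88  0.22 -1.41] w 0.0199 q6 -1.26
hook kx,z [ 10.  204.6] ky 12.2
1.0 [  0.6 203.2] slide x,z [9.4 1.4]
0.94 [ -5.5 200. ] slide x,z [6.1 3.2]
0.88 [-11.4 196.5] slide x,z [5.9 3.5]
0.82 [-17.1 192.7] slide x,z [5.7 3.9]
0.76 [-22.6 188.5] slide x,z [5.4 4.2]
0.7 [-27.7 184. ] slide x,z [5.2 4.5]
0.64 [-32.6 179.2] slide x,z [4.9 4.8]
0.58 [-37.2 174.1] slide x,z [4.6 5.1]
0.52 [-41.5 168.7] slide x,z [4.3 5.4]
0.46 [-45.5 163.1] slide x,z [4.  5.6]
0.4 [-49.1 157.2] slide x,z [3.6 5.8]
0.34 [-52.3 151.2] slide x,z [3.3 6. ]
0.28 [-55.2 145. ] slide x,z [2.9 6.2]
0.22 [-57.7 138.6] slide x,z [2.5 6.4]
0.16 [-59.8 132.1] slide x,z [2.1 6.5]
0.1 [-61.6 125.4] slide x,z [1.7 6.6]
0.13 [-60.7 128.7]
0.1 [-61.6 125.4]
0.05 [-62.7 119.8]
0 [-63.5 114.2]
```

Request:
step_arm --pt "4.7 0 0.7" --pt "4.7 0 0.7" --pt "3 0 1.6" --pt "3 0 1.6" --pt "3 0 1.7" --pt "3 0 1.8" --pt "2.9 0 1.9" --pt "2.8 0 2" --pt "2.7 0 2.1" --pt "2.7 0 2.1" --pt "0 0 0" --pt "0 0 0" --twist '[0,0,0,0,0,0,0,0,0,0,0,0]'

```text
time: 11.22
position: [0.5396, 0.2208, 0.3239]
tool_rot: [0.064, 0.998, -0.0, -0.001]
ft_force: [1.1, -0.1, -0.6]
grip_width: 0.0199
```

```bash
python3 -c "
from arc import *
h,y=cur();print(h,y)
c=robot.camera('side'); np.savez('side6.npz',**c)
crop(c,300,150,385,260,5,'pics/s10.png')
"
```

```text
t11.22 pos [0.5396 0.2208 0.3239] th 172.68 tilt 0.0026 F [ 1.13 -0.12 -0.6 ] w 0.0199 q6 -1.25
[-23.53300522 187.90109142] 12.004028466815603
```

View pics/s10.png

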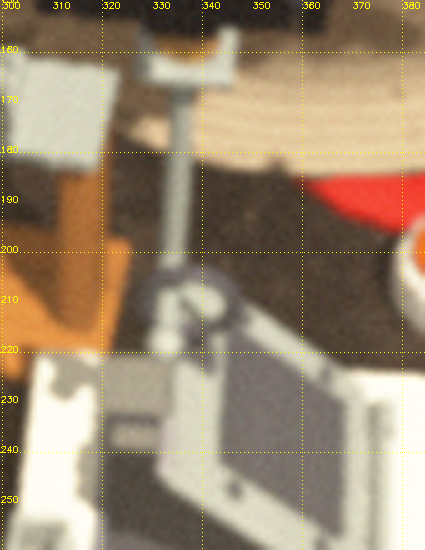

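The flap follows: the ring is now at (338,209) with the ball at (333,218), and the force is small. I continue the arc to about 0.28 rad.

Request:
step_arm --pt "2.6 0 2.2" --pt "2.6 0 2.3" --pt "2.5 0 2.4" --pt "2.4 0 2.4" --pt "2.3 0 2.5" --pt "2.3 0 2.6" --pt "2.2 0 2.7" --pt "2.1 0 2.7" --pt "2 0 2.8" --pt "2 0 2.8" --pt "1.8 0 2.9" --pt "1.8 0 2.9" --pt "1.7 0 3" --pt "1.6 0 3" --pt "1.5 0 3.1" --pt "1.4 0 3.1" --pt "0 0 0" --twist '[0,0,0,0,0,0,0,0,0,0,0,0,0,0,0,0,0]'

```text
time: 12.68
position: [0.5072, 0.225, 0.2802]
tool_rot: [0.064, 0.998, -0.0, -0.001]
ft_force: [1.1, 0.4, -0.9]
grip_width: 0.0197
```

```bash
python3 -c "
from arc import *
h,y=cur();print(h,y)
c=robot.camera('side'); np.savez('side7.npz',**c)
crop(c,280,150,385,290,5,'pics/s11.png')
"
```

```text
t12.68 pos [0.5072 0.225  0.2802] th 172.68 tilt 0.0020 F [ 1.14  0.38 -0.89] w 0.0197 q6 -1.23
[-56.19491465 144.15542471] 12.071960145880302
```

View pics/s11.png

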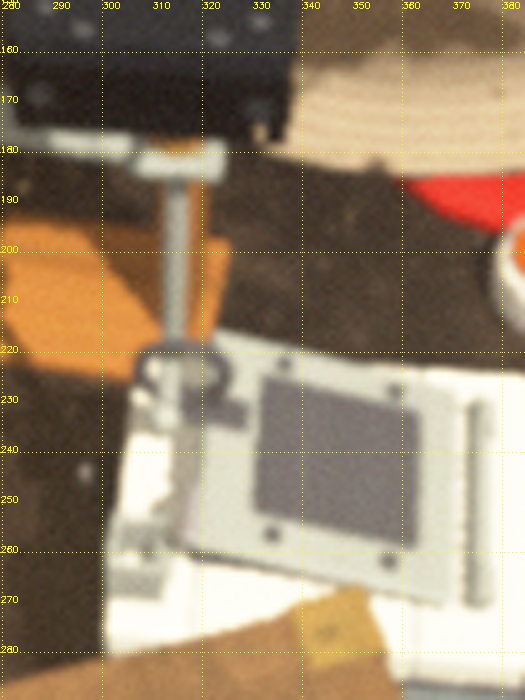

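The ring is at about (315,224) and the flap is nearly level, with the catch in front of its edge at (310,262). I bring it close to the catch, then use small steps.

Request:
step_arm --pt "0.7 0 2" --pt "0.7 0 2" --pt "0.7 0 2" --pt "0.6 0 2" --pt "0.6 0 2" --pt "0.5 0 2" --pt "0.5 0 2" --pt "0 0 0" --pt "0 0 0" --twist '[0,0,0,0,0,0,0,0,0]'

```text
time: 13.48
position: [0.5036, 0.2255, 0.2666]
tool_rot: [0.064, 0.998, -0.0, -0.0]
ft_force: [0.4, -0.1, -0.8]
grip_width: 0.0197
```

```bash
python3 -c "
from arc import *
h,y=cur();print(h,y)"
```

```text
t13.48 pos [0.5036 0.2255 0.2666] th 172.68 tilt 0.0008 F [ 0.4  -0.08 -0.76] w 0.0197 q6 -1.22
[-59.8712063  130.59500076] 12.113903774166822
```

Request:
step_arm --pt "0.3 0 1" --pt "0.2 0 1" --pt "0.2 0 1" --pt "0 0 0" --twist '[0,0,0,0]'

```text
time: 13.82
position: [0.5031, 0.2257, 0.2638]
tool_rot: [0.064, 0.998, 0.0, 0.0]
ft_force: [-0.5, 0.6, 0.4]
grip_width: 0.0198
```

Request:
step_arm --pt "0.2 0 1" --pt "0.2 0 1" --pt "0 0 0" --twist '[0,0,0]'

```text
time: 14.07
position: [0.5028, 0.2257, 0.2624]
tool_rot: [0.064, 0.998, 0.0, 0.0]
ft_force: [-0.7, 0.7, 2.1]
grip_width: 0.0196
```

Request:
step_arm --pt "0.2 0 1" --pt "0 0 0" --pt "0 0 0" --twist '[0,0,0]'

```text
time: 14.32
position: [0.5028, 0.2257, 0.262]
tool_rot: [0.064, 0.998, 0.0, 0.001]
ft_force: [-0.5, -1.1, 6.0]
grip_width: 0.0197
```

The spring catch is now pushing back. I continue in small steps.

Request:
step_arm --pt "0 0 0.5" --pt "0 0 0.5" --pt "0 0 0" --pt "0 0 0" --twist '[0,0,0,0]'

```text
time: 14.65
position: [0.5028, 0.2258, 0.2617]
tool_rot: [0.064, 0.998, 0.0, 0.001]
ft_force: [-2.0, -0.1, 10.1]
grip_width: 0.0196
```

Request:
step_arm --pt "0.2 0 0.5" --pt "0 0 0.5" --pt "0 0 0" --pt "0 0 0" --twist '[0,0,0,0]'

```text
time: 14.98
position: [0.5028, 0.2258, 0.2614]
tool_rot: [0.064, 0.998, 0.0, 0.001]
ft_force: [-2.3, -0.2, 13.8]
grip_width: 0.0195
```

Request:
step_arm --pt "0 0 0.4" --pt "0 0 0" --pt "0 0 0" --twist '[0,0,0]'

```text
time: 15.23
position: [0.5028, 0.2258, 0.2613]
tool_rot: [0.064, 0.998, 0.0, 0.001]
ft_force: [-2.4, -0.4, 14.8]
grip_width: 0.0198
```

Request:
step_arm --pt "0 0 0.4" --pt "0 0 0" --pt "0 0 0" --twist '[0,0,0]'

```text
time: 15.48
position: [0.5032, 0.226, 0.26]
tool_rot: [0.064, 0.998, 0.0, 0.002]
ft_force: [-0.6, -0.1, 8.2]
grip_width: 0.0196
```

```bash
python3 -c "
from arc import *
h,y=cur();print(h,y)
c=robot.camera('side'); np.savez('side8.npz',**c)
crop(c,280,160,385,290,5,'pics/s12.png')
st()
"
```

```text
t15.48 pos [0.5032 0.226  0.26  ] th 172.68 tilt 0.0035 F [-0.59 -0.14  8.16] w 0.0196 q6 -1.22
[-60.25698107 123.99954066] 12.494194153995986
t15.53 pos [0.5032 0.226  0.2599] th 172.68 tilt 0.0034 F [-0.71 -0.19  8.58] w 0.0195 q6 -1.22
```

View pics/s12.png

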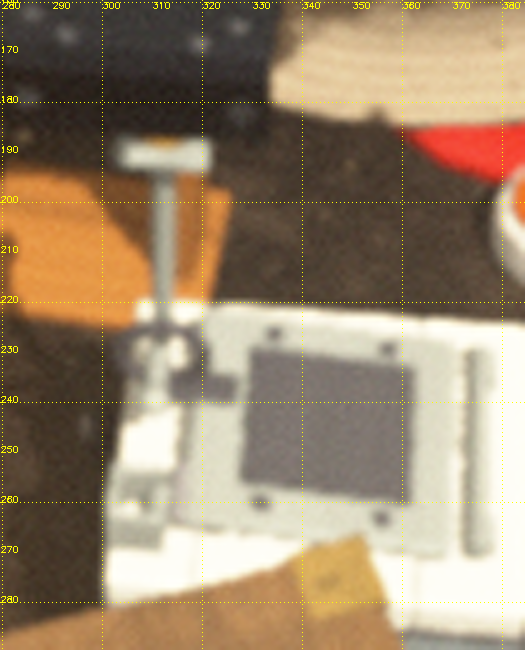

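```bash
python3 - <<'E'
from arc import *
c=load('side8.npz');o,M,th=st(False);yaw=np.radians(th-180);y=np.array([-np.sin(yaw),np.cos(yaw),0])
for dz in(0,-.004,.004):
    p=o["position"]+[.001,.0005,-.136+dz]
    col=[p+np.array([*(a*X+b*Y),.096]) for a,b in((-.015,-.015),(.015,-.015))]
    print(dz,"ball",proj(c,p-.036*y).round(1),"bend",proj(c,p).round(1),"collar corners",proj(c,np.array(col)).round(1).tolist())
for a in(.12,.08,.04,0):
    e=eye(a)/1000;E=np.r_[K+e[0]*X+.01*Y,e[1]]
    ph=np.linspace(0,2*np.pi,60);r=E+.018*np.outer(np.cos(ph),np.r_[X,0])+.018*np.outer(np.sin(ph),[0,0,1]);pr=proj(c,r)
    # front right corner of flap ~ top face
    n=np.array([np.sin(a),np.cos(a)]);d=np.array([-np.cos(a),np.sin(a)])
    f=np.array([.05,.1])+.006*n+.097*d; F=[np.r_[K+f[0]*X+w*Y,f[1]] for w in(-.047,.047)]
    print(a,proj(c,E).round(1),pr.min(0).round(1),pr.max(0).round(1),"corners",proj(c,np.array(F)).round(1).tolist())
E
```

```text
0 ball [309.7 239.8] bend [311.5 223.8] collar corners [[301.9, 193.3], [320.4, 194.6]]
-0.004 ball [309.7 241.2] bend [311.5 225.2] collar corners [[301.9, 194.9], [320.3, 196.2]]
0.004 ball [309.8 238.5] bend [311.5 222.4] collar corners [[301.9, 191.6], [320.5, 192.9]]
0.12 [311.5 229.4] [301.2 222.9] [321.7 235.7] corners [[316.1, 262.6], [320.2, 219.9]]
0.08 [310.7 230.9] [300.5 224.4] [320.9 237.1] corners [[315.7, 263.9], [319.8, 221.2]]
0.04 [310.  232.4] [299.8 226. ] [320.2 238.5] corners [[315.4, 265.1], [319.5, 222.5]]
0 [309.5 233.9] [299.3 227.5] [319.6 240. ] corners [[315.2, 266.3], [319.3, 223.8]]
```

The flap has only slipped part of the way onto the catch: the ring's upper edge at v≈224.5 and the flap's corners give about 0.09 rad. The pole has not slipped in the grip. I continue pulling in small steps.

Request:
step_arm --pt "0.1 0 0.5" --pt "0 0 0.5" --pt "0 0 0" --pt "0 0 0" --twist '[0,0,0,0]'

```text
time: 15.87
position: [0.5031, 0.226, 0.2584]
tool_rot: [0.064, 0.998, 0.0, 0.001]
ft_force: [-0.2, 0.0, 6.4]
grip_width: 0.02
```

Request:
step_arm --pt "0.1 0 0.5" --pt "0 0 0" --pt "0 0 0" --twist '[0,0,0]'

```text
time: 16.12
position: [0.5029, 0.226, 0.2577]
tool_rot: [0.064, 0.998, 0.0, 0.001]
ft_force: [-0.4, -0.4, 5.4]
grip_width: 0.0199
```

Request:
step_arm --pt "0.1 0 0.7" --pt "0 0 0.7" --pt "0 0 0.6" --pt "0 0 0" --pt "0 0 0" --twist '[0,0,0,0,0]'

```text
time: 16.53
position: [0.5025, 0.2259, 0.2547]
tool_rot: [0.064, 0.998, 0.0, 0.001]
ft_force: [0.7, 0.6, 2.0]
grip_width: 0.0199
```

Request:
step_arm --pt "0.1 0 0.7" --pt "0 0 0.7" --pt "0 0 0.6" --pt "0 0 0" --pt "0 0 0" --twist '[0,0,0,0,0]'

```text
time: 16.95
position: [0.5014, 0.2256, 0.252]
tool_rot: [0.064, 0.998, -0.0, -0.001]
ft_force: [0.4, -0.4, -0.3]
grip_width: 0.0195
```

Request:
step_arm --pt "0 0 0.5" --pt "0 0 0.5" --pt "0 0 0" --pt "0 0 0" --twist '[0,0,0,0]'

```text
time: 17.28
position: [0.5013, 0.2257, 0.2512]
tool_rot: [0.064, 0.998, -0.0, -0.001]
ft_force: [-0.7, -0.3, -1.2]
grip_width: 0.02
```

Request:
step_arm --pt "0 0 0.5" --pt "0 0 0.5" --pt "0 0 0" --pt "0 0 0" --twist '[0,0,0,0]'

```text
time: 17.62
position: [0.5018, 0.2258, 0.2505]
tool_rot: [0.064, 0.998, -0.0, -0.0]
ft_force: [-0.8, -0.2, -0.8]
grip_width: 0.0197
```

Request:
step_arm --pt "0 0 0.5" --pt "0 0 0.5" --pt "0 0 0" --pt "0 0 0" --twist '[0,0,0,0]'

```text
time: 17.95
position: [0.502, 0.2258, 0.2499]
tool_rot: [0.064, 0.998, 0.0, 0.0]
ft_force: [-0.2, -0.4, 0.1]
grip_width: 0.0198
```

```bash
python3 -c "
from arc import *
h,y=cur();print(h,y)
c=robot.camera('side'); np.savez('side9.npz',**c)
crop(c,285,170,365,290,6,'pics/s13.png')
st()
"
```

```text
t17.95 pos [0.502  0.2258 0.2499] th 172.68 tilt 0.0002 F [-0.23 -0.41  0.1 ] w 0.0198 q6 -1.22
[-61.49894891 113.87584184] 12.197769327824465
t18.00 pos [0.502  0.2258 0.2499] th 172.68 tilt 0.0003 F [-0.8   0.13  0.99] w 0.0199 q6 -1.22
```

View pics/s13.png

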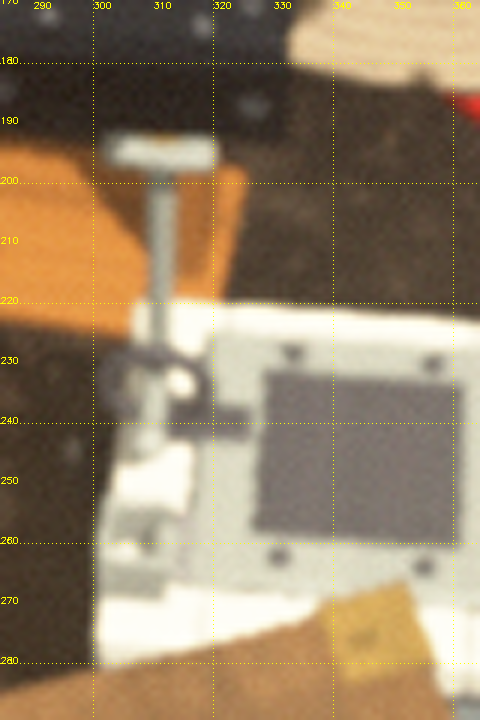

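The flap is flat: the ring spans v≈227.5–241 and the flap's front-right corner is at about (315,266), as predicted for 0 rad. The hook height is also as expected. I now raise the pull to 15 N.

Request:
step_arm --pt "0 0 0.5" --pt "0 0 0.5" --pt "0 0 0.5" --pt "0 0 0" --twist '[0,0,0,0]'

```text
time: 18.33
position: [0.502, 0.2259, 0.2494]
tool_rot: [0.064, 0.998, 0.0, 0.0]
ft_force: [-2.1, -0.6, 6.5]
grip_width: 0.0196
```

Request:
step_arm --pt "0 0 0.5" --pt "0 0 0.5" --pt "0 0 0" --pt "0 0 0" --twist '[0,0,0,0]'

```text
time: 18.67
position: [0.5021, 0.2259, 0.2491]
tool_rot: [0.064, 0.998, 0.0, 0.001]
ft_force: [-3.2, 0.1, 11.4]
grip_width: 0.0197
```

Request:
step_arm --pt "0.3 0 0.5" --pt "0 0 0" --pt "0 0 0" --pt "0 0 0" --pt "0 0 0" --pt "0 0 0" --twist '[0,0,0,0,0,0]'

```text
time: 19.17
position: [0.502, 0.2259, 0.249]
tool_rot: [0.064, 0.998, 0.0, 0.001]
ft_force: [-2.5, -0.2, 12.5]
grip_width: 0.0201
```

Request:
step_arm --pt "0 0 0" --pt "0 0 0" --pt "0 0 0" --pt "0 0 0" --pt "0 0 0" --pt "0 0 0" --pt "0 0 0" --pt "0 0 0" --pt "0 0 0" --twist '[0,0,0,0,0,0,0,0,0]'

```text
time: 19.92
position: [0.502, 0.2259, 0.249]
tool_rot: [0.064, 0.998, 0.0, 0.001]
ft_force: [-2.4, -0.6, 12.0]
grip_width: 0.0198
```

Request:
step_arm --pt "0 0 0" --pt "0 0 0" --pt "0 0 0" --pt "0 0 0" --pt "0 0 0" --pt "0 0 0" --pt "0 0 0" --pt "0 0 0" --pt "0 0 0" --twist '[0,0,0,0,0,0,0,0,0]'

```text
time: 20.67
position: [0.502, 0.2259, 0.249]
tool_rot: [0.064, 0.998, 0.0, 0.001]
ft_force: [-3.1, -0.2, 13.0]
grip_width: 0.0199
```

The pull held steady at about 13–14 N (wrist 12–13 N plus the pole's weight of about 1.2 N) for 1.5 s and more. I release it by raising the hook to the hole's centre.

Request:
step_arm --pt "0 0 -1" --pt "0 0 -2" --pt "0 0 -2" --pt "0 0 -2" --pt "0 0 -2" --pt "0 0 -2" --pt "0 0 0" --pt "0 0 0" --pt "0 0 0" --twist '[0,0,0,0,0,0,0,0,0]'

```text
time: 21.42
position: [0.5015, 0.2258, 0.2575]
tool_rot: [0.064, 0.998, -0.0, -0.0]
ft_force: [-0.1, -0.4, -1.8]
grip_width: 0.02
```

```bash
python3 -c "
from arc import *
h,y=cur();print(h,y,'eye',eye(0))
c=robot.camera('side'); np.savez('side10.npz',**c)
crop(c,285,170,365,290,6,'pics/s14.png')
st()
"
```

```text
t21.42 pos [0.5015 0.2258 0.2575] th 172.68 tilt 0.0003 F [-0.13 -0.41 -1.76] w 0.0200 q6 -1.22
[-61.90911393 121.48413981] 12.140549179537585 eye [-62. 122.]
t21.47 pos [0.5015 0.2258 0.2575] th 172.68 tilt 0.0004 F [ 0.55 -0.27 -1.03] w 0.0195 q6 -1.22
```

View pics/s14.png

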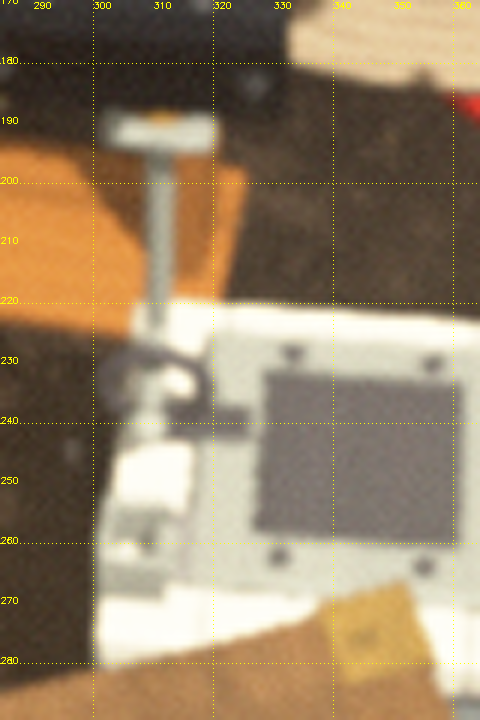

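The flap stays shut as the hook floats at the hole's centre, within 1 mm. I draw the hook out along +y, then lift.

Request:
step_arm --pt "0 3 -0.3" --pt "0 5 0" --pt "0 6 0" --pt "0 6 0" --pt "0 6 0" --pt "0 6 0" --pt "0 6 0" --pt "0 6 0" --pt "0 4 0" --pt "0 0 0" --pt "0 0 0" --twist '[0,0,0,0,0,0,0,0,0,0,0]'

```text
time: 22.38
position: [0.5077, 0.2736, 0.2579]
tool_rot: [0.064, 0.998, -0.0, -0.0]
ft_force: [-0.7, 0.2, -1.0]
grip_width: 0.0197
```

```bash
python3 -c "
from arc import *
h,y=cur();print(h,y,'eye',eye(0))
c=robot.camera('side'); np.savez('side11.npz',**c)
crop(c,285,160,365,280,6,'pics/s15.png')
"
```

```text
t22.38 pos [0.5077 0.2736 0.2579] th 172.71 tilt 0.0003 F [-0.75  0.19 -1.  ] w 0.0197 q6 -1.14
[-61.88249236 121.87605217] 60.35204907950719 eye [-62. 122.]
```

View pics/s15.png

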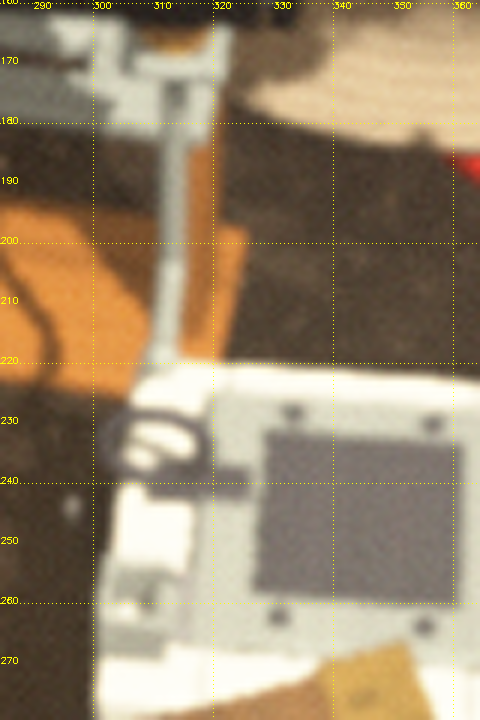

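The hook is out (ball at (311,217)) and the empty ring is at (308,234). I lift, turn to the stand's yaw and go in front of the slot.

Request:
step_arm --pt "0 0 -15" --pt "0 0 -25" --pt "0 0 -25" --pt "0 0 0" --pt "0 0 0" --twist '[0,0,0,2.3,2.4]'

```text
time: 22.85
position: [0.5088, 0.2734, 0.3252]
tool_rot: [0.106, 0.994, 0.001, 0.002]
ft_force: [-0.1, -0.2, -1.6]
grip_width: 0.0195
```

```bash
python3 -c "
from arc import *
to([.4098,.3765,.32])"
```

```text
t22.85 pos [0.5088 0.2734 0.3252] th 167.84 tilt 0.0047 F [-0.14 -0.22 -1.6 ] w 0.0195 q6 -1.06
slide mm [118.5  80.    4.9] rows>= 3.4303819430245155
```

Request:
step_arm --pt "12 8 0" --pt "20 13.5 0" --pt "22 15 0" --pt "22 15 0" --pt "20 13.5 0" --pt "14 9 0" --pt "8 6 0" --pt "0 0 0" --pt "0 0 20" --pt "0 0 35" --pt "0 0 35" --pt "0 0 30" --pt "0 0 15" --pt "0 0 0" --pt "0 0 0" --pt "0 0 0" --pt "0 0 0" --twist '[0,0,0,0,0,0,0,0,0,0,0,0,0,0,0,0,0]'

```text
time: 24.27
position: [0.4104, 0.3768, 0.1897]
tool_rot: [0.105, 0.994, 0.001, 0.002]
ft_force: [0.3, 0.9, -0.4]
grip_width: 0.0199
```

```bash
python3 -c "
from arc import *
to([.4098,.3765,.180])
o,M,th=st(False);yaw=np.radians(th-180);y=np.array([-np.sin(yaw),np.cos(yaw),0])
p=o['position']+[.001,.0005,-.136]
c=robot.camera('side'); np.savez('side12.npz',**c)
print('ball',proj(c,p-.036*y),'bend',proj(c,p),'shaft top',proj(c,p+[0,0,.094]))
crop(c,230,90,340,230,5,'pics/s16.png')
c=robot.camera('top');np.savez('top12.npz',**c);crop(c,180,220,290,320,6,'pics/t16.png')
"
```

```text
t24.27 pos [0.4104 0.3768 0.1897] th 167.96 tilt 0.0039 F [ 0.32  0.88 -0.43] w 0.0199 q6 -0.82
slide mm [ 0.6 -0.4  9.7] rows>= 0.23290863724936509
ball [259.58210775 202.25843635] bend [263.55562994 189.34574628] shaft top [260.07744955 156.1208208 ]
```

View pics/s16.png

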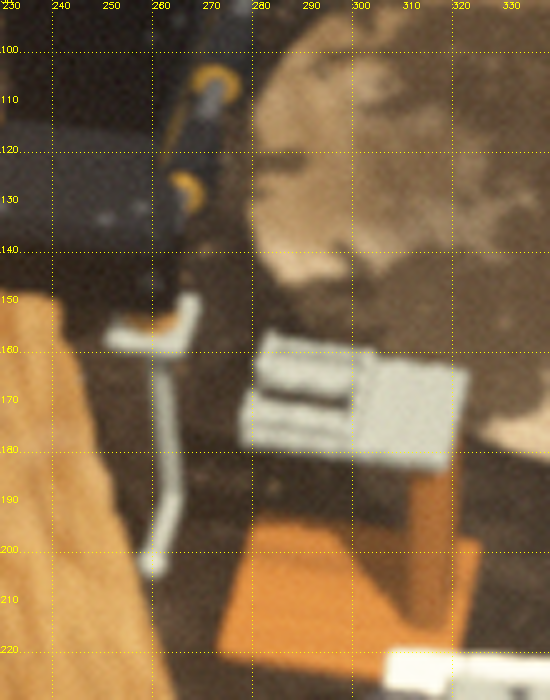

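View pics/t16.png

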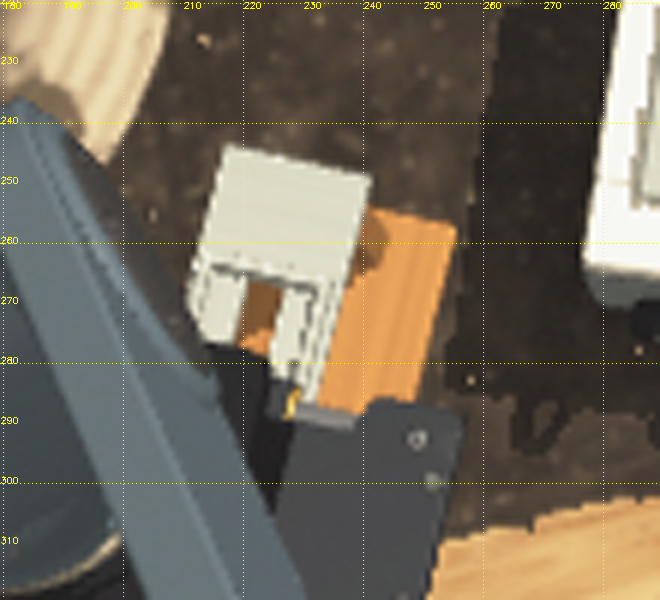

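The pole hangs vertically in the grip: the ball was predicted at (259.6,202.3) and is seen at (260,202.5). It is centred in front of the open slot. I lower it to entry height and push in.

Request:
step_arm --pt "0 0 5" --pt "0 0 4" --pt "0 0 0" --pt "-4 0 0" --pt "-6 0 0" --pt "-6 0 0" --pt "-6 0 0" --pt "-6 0 0" --pt "-4 0 0" --pt "0 0 0" --pt "0 0 0" --twist '[0,0,0,0,0,0,0,0,0,0,0]'

```text
time: 25.28
position: [0.4405, 0.3694, 0.1789]
tool_rot: [0.105, 0.994, -0.0, -0.0]
ft_force: [-0.7, 0.5, -1.3]
grip_width: 0.02
```

```bash
python3 -c "
from arc import *
to([.4685,.364,.180])
c=robot.camera('side'); np.savez('side13.npz',**c)
crop(c,250,110,340,230,5,'pics/s17.png')
"
```

```text
t25.28 pos [0.4405 0.3694 0.1789] th 167.94 tilt 0.0003 F [-0.69  0.5  -1.3 ] w 0.0200 q6 -0.86
slide mm [-28.5   0.5  -1.2] rows>= 0.6833294680469268
```

View pics/s17.png

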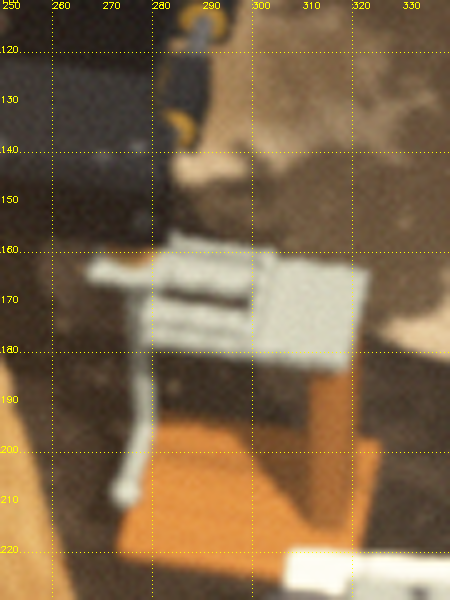

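The shaft, at about (277,175), is entering the slot mouth, and the collar rides above the rim with no force. I continue to the slot axis.

Request:
step_arm --pt "-4 0 0" --pt "-5 0 0" --pt "-5 0 0" --pt "-5 0.3 0" --pt "-5 0.2 0" --pt "-4 0 0" --pt "0 0 0" --pt "0 0 0" --pt "0 0 0" --twist '[0,0,0,0,0,0,0,0,0]'

```text
time: 26.08
position: [0.4675, 0.3642, 0.1788]
tool_rot: [0.105, 0.994, -0.0, -0.0]
ft_force: [-0.3, 0.2, -1.3]
grip_width: 0.02
```

```bash
python3 -c "
from arc import *
to([.4685,.364,.165])
c=robot.camera('side'); np.savez('side14.npz',**c)
crop(c,250,110,340,230,5,'pics/s18.png')
"
```

```text
t26.08 pos [0.4675 0.3642 0.1788] th 167.97 tilt 0.0006 F [-0.28  0.18 -1.29] w 0.0200 q6 -0.89
slide mm [-1.   0.1 13.8] rows>= 0.3325554248901148
```

View pics/s18.png

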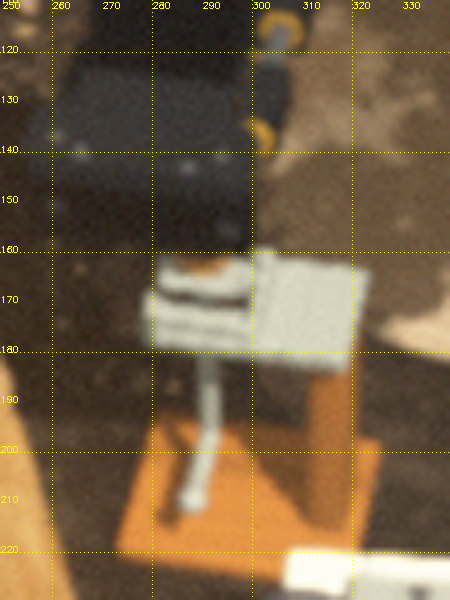

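Request:
step_arm --pt "-0.6 0 3" --pt "0 0 3" --pt "0 0 2" --pt "0 0 2" --pt "0 0 0" --pt "0 0 0" --twist '[0,0,0,0,0,0]'

```text
time: 26.63
position: [0.4682, 0.3641, 0.1687]
tool_rot: [0.105, 0.995, -0.0, -0.0]
ft_force: [0.1, 0.8, -1.7]
grip_width: 0.0198
```

Request:
step_arm --pt "0 0 1" --pt "0 0 1" --pt "0 0 1" --pt "0 0 0" --pt "0 0 0" --pt "0 0 0" --twist '[0,0,0,0,0,0]'

```text
time: 27.13
position: [0.4684, 0.3641, 0.166]
tool_rot: [0.105, 0.995, 0.0, 0.0]
ft_force: [0.1, 0.6, -0.9]
grip_width: 0.0197
```

Request:
step_arm --pt "0 0 0.8" --pt "0 0 0.5" --pt "0 0 0" --pt "0 0 0" --twist '[0,0,0,0]'

```text
time: 27.47
position: [0.4685, 0.3642, 0.165]
tool_rot: [0.105, 0.995, 0.0, 0.0]
ft_force: [-0.9, -0.1, 1.8]
grip_width: 0.0195
```

```bash
python3 -c "
from arc import *
c=robot.camera('side'); np.savez('side15.npz',**c)
o,M,th=st();yaw=np.radians(th-180);y=np.array([-np.sin(yaw),np.cos(yaw),0])
p=o['position']+[.001,.0005,-.136];print(proj(c,p-.036*y))
crop(c,250,110,340,230,5,'pics/s19.png')
"
```

```text
t27.52 pos [0.4685 0.3642 0.165 ] th 167.98 tilt 0.0004 F [-0.4   0.77  1.88] w 0.0196 q6 -0.89
[288.60937361 214.0115171 ]
```

View pics/s19.png

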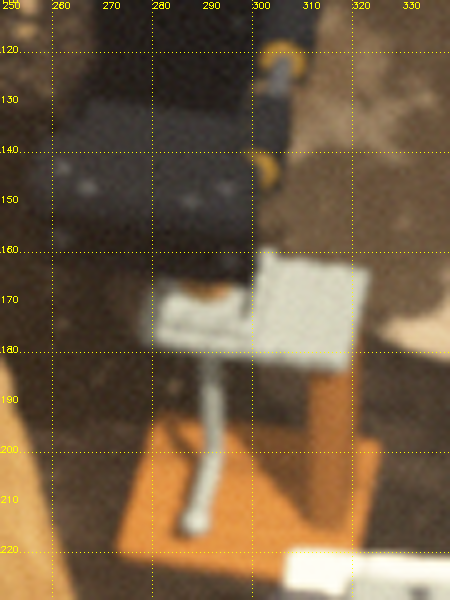

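The collar is seated: contact comes at the same TCP height as at the start (0.165), and the ball at (288,214) is back where it hung. I relieve the load, open and rise straight up.

Request:
step_arm --pt "0 0 -0.4" --pt "0 0 0" --pt "0 0 0" --twist '[0,0,0]'

```text
time: 27.77
position: [0.4684, 0.3641, 0.165]
tool_rot: [0.105, 0.995, 0.0, 0.0]
ft_force: [0.4, -0.4, 0.2]
grip_width: 0.02
```

Request:
step_arm --pt "0 0 0" --pt "0 0 0" --pt "0 0 0" --pt "0 0 0" --pt "0 0 0" --pt "0 0 0" --pt "0 0 0" --pt "0 0 0" --twist '[0,0,0,0,0,0,0,0]' --jaw 55

```text
time: 28.43
position: [0.4684, 0.3641, 0.1651]
tool_rot: [0.105, 0.995, -0.0, 0.0]
ft_force: [0.2, 0.5, 0.1]
grip_width: 0.0542
```

Request:
step_arm --pt "0 0 -5" --pt "0 0 -10" --pt "0 0 -20" --pt "0 0 -30" --pt "0 0 -30" --pt "0 0 -30" --pt "0 0 -30" --pt "0 0 0" --twist '[0,0,0,0,0,0,0,0]'

```text
time: 29.1
position: [0.4714, 0.3659, 0.3283]
tool_rot: [0.105, 0.994, 0.004, 0.006]
ft_force: [0.3, 0.3, 0.6]
grip_width: 0.0551
```

Request:
step_arm --pt "20 0 0" --pt "30 0 0" --pt "30 0 0" --pt "20 0 0" --pt "0 0 0" --pt "0 0 0" --pt "0 0 0" --pt "0 0 0" --twist '[0,0,0,0,0,0,0,0]'

```text
time: 29.77
position: [0.3718, 0.3849, 0.3203]
tool_rot: [0.105, 0.994, 0.0, 0.001]
ft_force: [-0.5, -0.1, 0.4]
grip_width: 0.0551
```

```bash
python3 -c "
from arc import *
st()
c=robot.camera('side'); np.savez('side16.npz',**c)
cv2.imwrite('pics/side_end.png',c['color'])
crop(c,250,110,390,290,3.3,'pics/s20.png')
c=robot.camera('top'); np.savez('top16.npz',**c);cv2.imwrite('pics/top_end.png',c['color'])
"
```

```text
t29.77 pos [0.3718 0.3849 0.3203] th 167.93 tilt 0.0013 F [-0.51 -0.07  0.36] w 0.0551 q6 -0.77
```

View pics/s20.png

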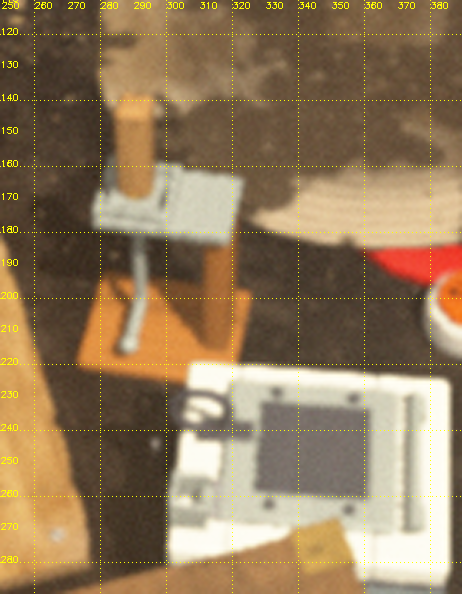

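View pics/top_end.png

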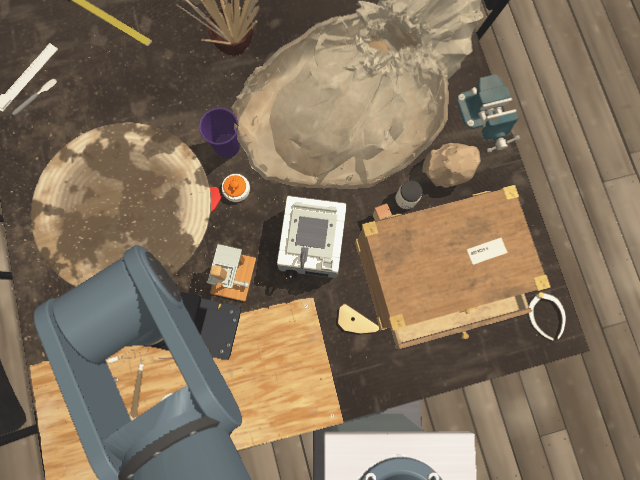

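The pole hangs in the stand with its handle top at (288,142) and ball at (286,215) in the side view. The flap lies flat, and the bystanders sit at the same pixels as before. A last numeric check follows.

```bash
python3 - <<'E'
from arc import *
s=load("side16.npz");t=load("top16.npz");t0=load("top0.npz")
crop(t,200,235,270,305,8,"pics/t20.png")
P=cloud(t)
pts=np.array([P[v-1:v+2,u-1:u+2].reshape(-1,3).mean(0) for u,v in[(312,222),(306,240),(320,243),(303,246)]])
L=np.c_[(pts[:,:2]-K)@X,pts[:,2]];print("flap top x,z",L.round(4).tolist())
print("pole end: ball side at z.029",plane(s,np.array([288.]),np.array([214.5]),.029))
d=cv2.absdiff(t["color"],t0["color"]).max(2)
for n,(u,v) in dict(timer=(235,187),jar=(408,195),stamp=(383,211),rib=(357,320)).items(): print(n,np.median(d[v-14:v+14,u-14:u+14]))
E
```

```text
flap top x,z [[0.0211, 0.1074], [-0.0179, 0.1081], [-0.0207, 0.1094], [-0.0308, 0.1069]]
pole end: ball side at z.029 [[0.46068188 0.32819362 0.029     ]]
timer 1.0
jar 1.0
stamp 1.0
rib 2.0
```

View pics/t20.png

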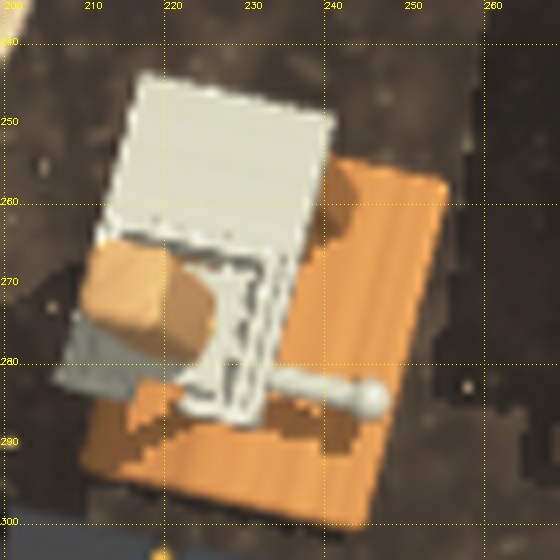

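The collar lies inside the rim, the pole is square to the stand, and the flap is level with its top face at about 107–109 mm. I hand in.

```bash
python3 -c "
from rig import robot
print(robot.hand_in()); print(robot.get_obs()['time'])"
```

```text
the job is handed in; nothing more can be done
None
the job is handed in; nothing more can be done
```

The flap is shut under its catch, the seal was bedded, and the pole is back in its stand. I handed in at about 30 s of the 72 s allowed. The hand-in reports no verdict, so these are my own readings.

- **Hooking and closing:** The side view showed the hook arm through the eye, with the flap at about 1.0 rad. The catch gave way at about 16 N at the eye, and the flap then ran down to its stop.
- **Bedding pull:** I held about 13–14 N on the eye for roughly 2 s. That is the wrist reading of 12–13 N plus about 1.2 N for the pole's weight, a little under the 15 N asked. The highest pull I read at any time was about 16 N, against the 25 N limit.
- **Final checks:**
  - **Flap:** In the last pictures it is level, with its top face at 107–109 mm. I expected about 106 mm, so this agrees to about the 2 mm calibration.
  - **Pole:** It hangs upright with its collar inside the rim, and it seated at the same height as at the start. I estimate it about 1–2 mm from the slot's axis.
  - **Surroundings:** The timer, jar, stamp and rib look unmoved in before-and-after images, and the gripper is clear of everything.
- **Small disagreements:** My two estimates of the eye's height differed by about 4 mm before I hooked it, and the stand's yaw readings varied from -10.7° to -13.9°. Neither caused a problem.

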